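# Clamp a freshly glued board with a one-hand ratchet clamp

### The job

Slide the clear guard off the clamp's trigger, by its knob, until it is fully home over the freshly glued wooden board. Then pump the trigger towards the handle, again and again, until the moving jaw's sprung pad meets the board and grips it gently but firmly against the near jaw (about 10 N, the pad pushed some 4 to 5 mm back on its spring, and under 20 N so as not to crush the glue joint), and finish while your fingers still hold the trigger squeezed. Advance the jaw by the trigger alone, do not touch the board or the moving jaw, and leave the things around it where they are.

Things in the scene. Friction and masses are not known exactly. Their poses are not given: they have to be found in the camera images.
- clamp: One-hand bar clamp fixed to the worktop on an aluminium base 132 x 335 x 12 mm. Origin on the worktop; local x across the bar, +y along the bar from the jaws to the handle, z up. Along y (mm): moving jaw about -170, its sprung pad, the board, fixed near jaw (face at -50, top z = 85), trigger (50 to 62 at rest), fixed upright handle (86 to 106). Steel cheeks below the trigger reach z = 60.
- trigger_face (a point): Middle of the trigger's front face (the side that faces the jaws), z = 90 mm; moves with the trigger to the clamp's +y. Trigger front to handle back measures 56 mm at rest, 38 mm fully squeezed: pinch both from above, fingers closing along the clamp's y, tips no lower than z = 65 mm.
- handle_back (a point): Middle of the back face of the fixed rubber handle (28 mm wide in x, 20 mm thick, z = 46 to 115 mm), 90 mm above the worktop; 56 mm from trigger_face at rest. The handle does not give: with fingers that close evenly, set the tool's middle about 20 mm before this face (clamp's -y), where the squeezed pair will be, and open to about 82 mm, or the handle holds the fingers back from the trigger.
- trigger: The trigger plate, 22 (x) x 12 (y) x 63 mm (z = 49 to 112), guided parallel to the bar; its body's origin coincides with the clamp's origin at rest. Moving the bar takes 6 N of friction, so once the pad bears, the force on the board is about the squeeze on the trigger less 10 N: with about 20 N of squeeze the trigger stalls part-way with about 10 N on the board.
- trigger_pull (a joint): Trigger travel: 0 = released (a spring of 3 to 4.8 N returns it), 0.018 m = fully squeezed. Each squeeze drags the bar and moving jaw along by a ratchet of 8 mm pitch: a full release and full squeeze advances the jaw 16 mm (the first 10 to 18 mm); releasing leaves the jaw where it is.
- jaw_bar: The steel bar with the moving jaw at its far end (jaw 56 mm wide, z = 44 to 84); origin coincides with the clamp's when jaw_travel is 0.
- jaw_travel (a joint): Travel of the bar and moving jaw towards the near jaw and handle, 0 to 0.07 m. It starts between 0 and 0.02; the pad bears on the board when the pad has closed all the free space (jaw_travel about 0.048).
- sprung_pad: Rubber-faced pad 50 x 8 x 32 mm on the moving jaw, sprung; origin coincides with the clamp's when jaw_travel and pad_spring are 0.
- pad_spring (a joint): How far the pad is pushed back into the moving jaw: 0 = free, 0.012 m = spring fully compressed. 1 N preload plus 2 N per mm: 0.004 m is 9 N.
- pad_face (a point): Middle of the pad's face, which presses on the board.
- near_jaw_face (a point): Middle of the fixed near jaw's face, against which the board is clamped.
- board: Freshly glued wooden board of three strips, 80 (clamp's x) x 56 (along the bar) x 30 mm high, loose on two rests 42 mm above the worktop between the jaws, 2 to 14 mm from the near jaw. Origin at the centre of its underside. The moving jaw pushes it against the near jaw by itself.
- guard_slide (a joint): Travel of the clear guard along its track: 0 = over trigger and handle, 0.16 m = fully home over board and jaws (stop). Starts between 0 and 0.03; slides with about 1.5 N, towards the clamp's -y.
- guard_knob (a point): Centre of the round knob (22 mm diameter, 26 mm tall) on top of the clear guard, 142 mm above the worktop; knob top at 154 mm, guard roof at 128 mm. The guard is a roof 145 mm long with two side walls, 118 mm wide, open at both ends.
- lemon: Bystander: lemon lying on the worktop.
- cork_coaster: Bystander: round cork coaster, 95 mm.
- mug_grey: Bystander: mug, 94 mm tall.
- spare_basket: Bystander: upside-down metal filter basket, 70 mm across.
Mind the look-alikes: they are no part of the job. Leave any yellow look-alike of the board alone.

How it is judged (in metres and radians):
On the way, in this order (a step that is already met when the one before it is completed fails the run):
1. the guard is fully home over the board (value of joint guard_slide above 0.15 m and contact force between sprung_pad and board below 1 N), for 0.1 s.
2. the pad has met the board and presses on it (contact force between sprung_pad and board above 4 N), for 0.2 s.
At the end, for the whole second after the job is handed in: Through the last second the guard is fully home over the board (within 12 mm of its stop), the pad presses the board flat against the near jaw (within 5 mm, 0.06 rad) with 4 to 20 N, the jaw and board are at rest, and the fingers still hold the trigger squeezed (more than 4 N on it) (value of joint guard_slide above 0.148 m and contact force between sprung_pad and board between 4 and 20 N and value of joint jaw_travel above 0.035 m and velocity of joint jaw_travel below 0.005 m/s and y of board in the frame of clamp above -0.083 m and angle between the y axis of board and the y axis of clamp, either way round below 0.06 rad and height (world z) of board between 0.036 and 0.048 m and linear speed of board below 0.01 m/s and contact force between the fingers and trigger above 4 N); the arm keeps its last pose, push and grip.
It fails at once if the glued board is crushed (more than 24 N from the pad) (contact force between sprung_pad and board above 24 N).
It fails at once if the robot touches the board (contact force between any of the fingers, the arm and board above 1 N).
It fails at once if the robot pushes the moving jaw or bar directly (contact force between any of the fingers, the arm and jaw_bar above 2 N).
It fails at once if a bystander is displaced by more than 25 mm (distance of any of lemon, cork_coaster, mug_grey, spare_basket from where it was at the start of the episode above 0.025 m).
It also fails if it takes over 58 s, if anything falls off the work surface, if the arm or the gripper's body presses on something with over 40 N, if the wrist force passes 120 N, or if a joint passes its speed limit or range.

### The arm

A 6-joint arm with a two-finger parallel gripper is mounted at the origin on a cart in front of the work surface, level with it; the furniture and walls round the work are solid. World frame = base frame: x ahead of the robot, y to its left, z up, the work surface at z = 0. Lengths are in m, angles in degrees, forces in N, time in s.
With the tool pointing down it reaches from about 0.3 to 0.75 m from the base axis. Payload 8.5 kg.
Tool frame: the origin (TCP) lies at the very end of the fingers, on their centre line; the grasp point (between the pads) lies 19 mm behind it; z points along the fingers, y is the line along which they close (so a half turn about z gives the same grasp; the last joint's range is limited). The gripper opens to 85 mm and grips with 20 to 120 N. Pads are 22 mm wide; open, the fingers measure 114 mm over their backs; the gripper's body (76 mm by 85 mm) begins 54 mm behind the grasp point. The pads swing forward as they close: fully open they stand 13 mm farther back than shut.
Start: joints at [56.992, 21.807, 74.336, -0, 83.858, -12.336], TCP at [0.194, 0.515, 0.231] pointing down, gripper open.
Joint ranges: [-178.18, 178.18], [-50.72, 133.34], [12.68, 142.11], [-81.47, 261.47], [9.98, 163.14], [-165.26, 165.26]. Speed limits (degrees/s): [136.94, 136.94, 180, 180, 180, 180].

### API

Orientations are given as a 3x3 rotation matrix whose columns are the frame's x, y, z axes.
In Python, from rig import env, imaging gives the robot as it stands. The module is installed in compiled form; this text tells all that it offers.
- The arm moves only by the tool arm_command, never from a script. Its arguments are lists of equal length, an entry for each row: "turn": the turn, a rotation vector about the tool's x, y, z in units of 5 degrees (1.0 is 5 degrees), a list of three; "xyz": the shift along the tool's x, y, z in units of 50 mm (1.0 is 50 mm), a list of three; "claw": the finger opening in mm, from 0 to 85.4. A call has 1 to 12 rows; each row shifts and turns the commanded pose from where the row before left it, along the tool's axes as they then stand; what a row does not reach is not made up. A row lasts 1/10 s, in which the tool goes at most 50 mm and 8.59 degrees, less where a joint would pass 70% of its speed; a pose out of reach is approached as far as the arm can. A call is refused whole if a number of a shift passes 1 or a number of a turn 1, either way. A call with a gripper value outside its range is refused whole. The fingers move at their own pace and stop on an object; "squeeze" is the grip in N (left out, the last holds). Time passes only in rows, so rows that do not move let the fingers close. It gives the time, the measured TCP pose, the force, the opening and the grip force at its end, in the units of the state.
- env.observe(): the state, without advancing time (a new reading comes with each control period).
- imaging.get_image(name): name is "scene" or "top" or "wrist"; returns (picture, depth): 400x640x3 uint8, blue, green, red; 400x640 float32, m along the optical axis (not along the pixel's ray), 0 where there is no reading.
- imaging.camera_info(name): a dict with "camera_matrix" (3x3 intrinsics, pixels), "rvec" (rotation vector, rad) and "tvec" (3), from world to camera coordinates, as OpenCV has them. Camera axes: x right, y down, z forward; pixel columns grow to the right and rows downward; lengths in m; the calibration is good to about 2 mm. A picture is of the moment at which its call begins: read the wrist's pose just before it. camera_info takes no time and is no camera call; for the wrist camera it gives the pose at the moment of the call.
- env.close_job(): hands the job in; it is judged then, once.
The state is a dict: "time_s": time; "q": joint angles; "qvel": joint speeds; "joint_efforts": joint torques, N m; "position": TCP position; "tool_rot": TCP orientation; "ft_force": force on the tool from outside, world axes, zero at the start; "wrist_torque": the same for the moment, N m; "grip_width": finger opening in m; "gripper_force": force on a finger pad.
Only numpy, scipy, OpenCV 4.12 (cv2) and the standard library are available. Lean on these libraries where they do the work, as an engineer would, in place of code of your own. Each camera call takes 0.05 s, during which the arm holds its last target. There are 200 camera calls.

## Working session

There is one attempt and no reset: what is moved stays moved. The work goes in short steps, Python scripts to look and compute and a tool call to move; the robot and the scene stay as the last step left them, time stands still between calls to the robot, and variables do not carry over. Pictures are saved under pics/ and viewed, at most 10 in all, crops included, and the job is handed in when it is done.

Besides the shell and the picture viewer there is one more tool, called as name(argument=value, ...), one argument or row to a line, values as JSON. arm_command: Moves the arm, as the interface text tells. Its arguments: {"type":"object","properties":{"turn":{"type":"array"},"xyz":{"type":"array"},"claw":{"type":"array"},"squeeze":{"type":"number"}},"required":["turn","xyz","claw"]}

```bash
mkdir -p pics; cat > h.py <<'E'
import numpy as np, cv2
from rig import env, imaging
def cam(n):
    i=imaging.camera_info(n); R=cv2.Rodrigues(np.array(i["rvec"],float))[0]
    return np.array(i["camera_matrix"],float),R,np.array(i["tvec"],float).ravel()
def world(n,d):
    K,R,t=cam(n); v,u=np.mgrid[:d.shape[0],:d.shape[1]]
    P=np.stack([(u-K[0,2])/K[0,0]*d,(v-K[1,2])/K[1,1]*d,d],-1)
    return (P-t)@R
def ray(n,u,v,z):
    K,R,t=cam(n); r=R.T@np.linalg.solve(K,[u,v,1.]); c=-R.T@t
    return c+r*(z-c[2])/r[2]
E
python3 - <<'E'
from h import *
s=env.observe();print(s["time_s"],s["position"],s["tool_rot"],s["grip_width"])
for n in("scene","top"):
    p,d=imaging.get_image(n);cv2.imwrite(f"pics/{n}0.png",p);np.save(f"{n}0.npy",d)
    K,R,t=cam(n);print(n,K[0,0],-R.T@t)
E
```

```text
0.0 [0.1939792  0.51435059 0.23073705] [[-9.35641725e-01  3.52950338e-01 -7.88799769e-04]
 [ 3.52951067e-01  9.35641060e-01 -1.16210848e-03]
 [ 3.27866870e-04 -1.36572491e-03 -9.99999014e-01]] 0.08544747758232596
scene 410.8247769739427 [-0.04735768 -0.25921185  1.38190725]
top 396.02140849529894 [ 0.35108682 -0.00366524  1.46386956]
```

View pics/top0.png

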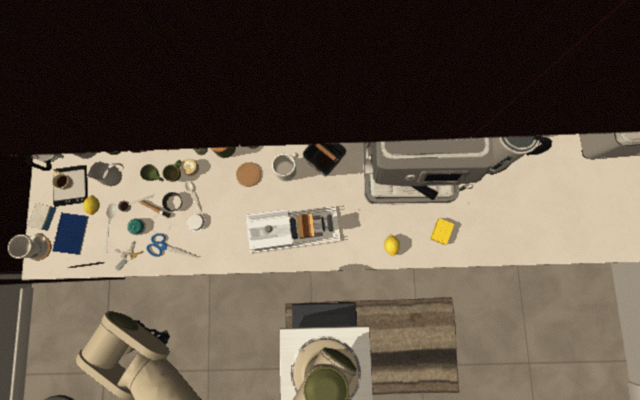

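View pics/scene0.png

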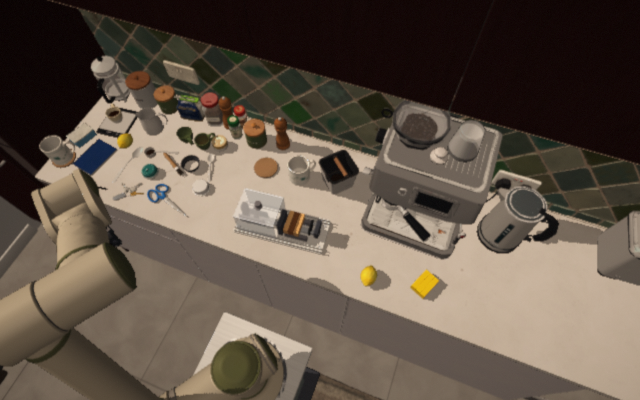

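The clamp is at about (295,228) in the top image. The guard and knob are at the left (269,230), the board is at (303,227) and the moving jaw is at (325,225). The clamp's +y points left, roughly world +y. Next I'll measure from an enlarged crop and the depth.

```bash
python3 - <<'E'
from h import *
p=cv2.imread("pics/top0.png");d=np.load("top0.npy");W=world("top",d)
cv2.imwrite("pics/crop.png",cv2.resize(p[198:262,235:355],None,fx=6.5,fy=6.5,interpolation=cv2.INTER_CUBIC))
Z=W[...,2]
print((Z[205:256:2,244:346:3]*1000).astype(int))
E
```

```text
[[   0    1    0   -1   -5   -2    3    2    3   -3    0    0    2    1
  1463   -2    5    0   -2    0    1   -1   -4   -1   -3    0    0   -1
    -1    0    3    3   -2   -5]
 [   0    0    2    2   -1    0    0    5   -2    1   -6    4    1   -2
     0   -1    0   -3    3    0    6   -2    3    0    2    5   -2   27
    22   26   17   -4    0    0]
 [   0   -2   -1   -3    1    7    0    0   -4    3   -4    0    0    1
     1    0    1    2   -3    1    0    3   30   27   24   16   10   16
    10    9   25    5   -3    3]
 [  -6    4    1   -2   -2    2   -1    4    2    0  133  127  126  126
   129   -2    1   29   25   25   22   12   10    8    9   26   21   16
    10   13    9   -2   -1    0]
 [   1    1    1    0   -3  128  132  126  126  127  129  130  127  129
   129   57   14    7    4    9   29   21   24   14   13   12   12   15
     4   15    7   -3   -3   -6]
 [   2  132  131  132  127  127  128  133  127  133  126  129  131  133
   127   26   30   21   71   65   69   72   72   12   38   44   13    7
    78   83   12    2    1   -2]
 [   2  123  127  131  127  124  124  
[... 2802 characters left out ...]
  4  115   89   80   63   39   18   24   28   28   10   11    0
     1    1   -5   -1   -3   -2    0    6    0   -1   -2    0    0   -7
    -1   -8    5    2   -1   -6]
 [   0    3    9   27   26   21   16   12    0   -1   -3    1   -5   -2
    -3   -4   -1   -2   -6    1    1    3    2   -1   -2    6    0    4
     0    0   -3    1   -2   -3]
 [   0    3   -1    0   -1    2    0    0    1    0    2    0    3    3
    -2   -1   -2   -3    3   -5    4    1   -2    0    0    1   -3   -2
     6    4    2   -3    1    3]
 [  -2    4    0    1    0   -6   -4    0    0    0    0    0    1    1
     0    0   -6    0    0    0 1463    2   -8   -3    2   -4    0    2
     5   -4   -1   -1   -4    1]]
```

View pics/crop.png

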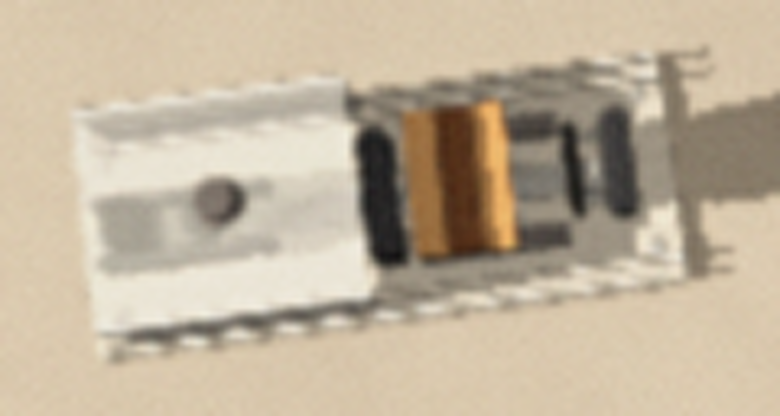

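The crop shows the knob at about (220,202), which is top pixel (268.8,229). The near jaw is at crop (380,195) and the board at (460,180). I'll fit the axis and origin from the roof, the near jaw and the knob.

```bash
python3 - <<'E'
from h import *
p=cv2.imread("pics/top0.png");d=np.load("top0.npy");W=world("top",d);Z=W[...,2]
box=np.zeros_like(Z,bool);box[200:258,238:352]=1
def rect(m,name):
    P=(W[m][:,:2]*1000).astype(np.float32); r=cv2.minAreaRect(P); print(name,m.sum(),r,np.median(Z[m]))
    return P
roof=box&(Z>.118)&(Z<.14); rect(roof,"roof")
knob=ray("top",268.8,229.1,.152);print("knob",knob, W[227:232,267:271].reshape(-1,3)[W[227:232,267:271,2].ravel()>.146].mean(0))
m=box&(Z>.06)&(Z<.08);m[:,:297]=0;m[:,316:]=0;P=rect(m,"board")
m=box&(Z>.078)&(Z<.095)&(p.max(2)<80);a=m.copy();a[:,300:]=0;rect(a,"near");b=m.copy();b[:,:322]=0;rect(b,"mov")
c,s,_=0,0,0
# base: everything above 5mm near low
m=box&(Z>.005)&(Z<.02); P=rect(m,"base")
# side edges of base in image (crop px) at z .012
for u,v in((660,55),(690,275),(75,115),(100,350),(375,300),(350,85)): 
  print((u,v),ray("top",235+u/6.5-.4,198+v/6.5-.4,.128 if u<400 else .025)*1000)
E
```

```text
roof 1431 ((493.22174072265625, 175.52359008789062), (118.56485748291016, 145.3732452392578), 5.73044490814209) 0.12778432425561423
knob [0.48925889 0.17034556 0.152     ] [0.49050562 0.17185272 0.15325263]
board 358 ((508.1929016113281, 52.33695983886719), (80.26554107666016, 56.13520050048828), 4.859897136688232) 0.07154138505536686
near 84 ((499.8816223144531, 94.808837890625), (67.38043975830078, 15.931364059448242), 6.649328231811523) 0.08479564386981064
mov 78 ((511.764892578125, -23.94304847717285), (52.5119514465332, 34.643375396728516), 4.738308906555176) 0.08297952348703008
base 952 ((505.4256591796875, 94.98343658447266), (415.0686950683594, 211.8303985595703), 88.32316589355469) 0.01115677387808441
(660, 55) [579.67561958 -61.86810665  25.        ]
(690, 275) [455.20994926 -73.60110389  25.        ]
(75, 115) [541.60387163 250.82984009 128.        ]
(100, 350) [418.34908192 237.88018492 128.        ]
(375, 300) [439.82487468  94.69308906 128.        ]
(350, 85) [552.77990322 105.52025177 128.        ]
```

arm_command(
  turn=[
    [0,0,-0.88],
    [0,0,-0.88],
    [0,0,-0.88],
    [0,0,-0.88],
    [0,0,-0.88],
    [0,0,-0.88],
  ],
  xyz=[
    [0,0,0],
    [0,0,0],
    [0,0,0],
    [0,0,0],
    [0,0,0],
    [0,0,0],
  ],
  claw=[85,85,85,85,85,85],
  squeeze=20,
)

```text
time_s: 0.7
position: [0.1941, 0.5144, 0.231]
tool_rot: [[-0.995, -0.103, -0.0], [-0.103, 0.995, -0.001], [0.001, -0.001, -1.0]]
ft_force: [0.4, 1.1, 0.5]
grip_width: 0.0852
gripper_force: 0.0
```

arm_command(
  turn=[
    [0,0,0],
    [0,0,0],
    [0,0,0],
    [0,0,0],
    [0,0,0],
    [0,0,0],
    [0,0,0],
    [0,0,0],
    [0,0,0],
    [0,0,0],
    [0,0,0],
    [0,0,0],
  ],
  xyz=[
    [-0.435,-0.618,0],
    [-0.435,-0.618,0],
    [-0.435,-0.618,0],
    [-0.435,-0.618,0],
    [-0.435,-0.618,0],
    [-0.435,-0.618,0],
    [-0.435,-0.618,0],
    [-0.435,-0.618,0],
    [-0.435,-0.618,0],
    [-0.435,-0.618,0],
    [-0.435,-0.618,0],
    [-0.435,-0.618,0],
  ],
  claw=[85,85,85,85,85,85,70,70,70,70,60,60],
)

```text
time_s: 1.9
position: [0.4915, 0.1703, 0.2311]
tool_rot: [[-0.995, -0.1, -0.001], [-0.1, 0.995, -0.0], [0.001, 0.0, -1.0]]
ft_force: [0.2, -0.4, 0.1]
grip_width: 0.06
gripper_force: 0.0
```

```bash
python3 - <<'E'
from h import *
p,d=imaging.get_image("wrist");cv2.imwrite("pics/w1.png",p);W=world("wrist",d)
Z=W[...,2]
m=(Z>.145)&(Z<.16);P=W[m];print(m.sum(),P.mean(0),P.min(0),P.max(0))
print(env.observe()["position"], (d>0).mean())
E
```

```text
575 [0.49836945 0.17281479 0.15176197] [0.48833378 0.1623087  0.14504195] [0.50970604 0.18361262 0.15381954]
[0.49491957 0.16666347 0.23071334] 0.99598828125
```

View pics/w1.png

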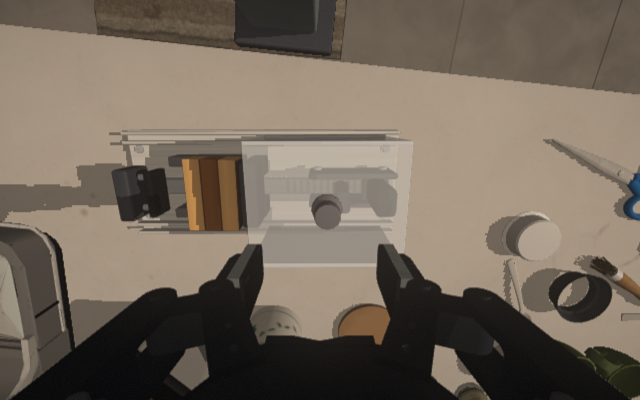

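The wrist image shows the knob at about (327,211), with the fingers still short of it. The arm was settling during that image, so I'll measure again now that it is at rest.

```bash
python3 - <<'E'
from h import *
imaging.get_image("wrist");p,d=imaging.get_image("wrist");W=world("wrist",d);Z=W[...,2]
m=(Z>.145)&(Z<.16)&(d>0);P=W[m];print("knob",(P.min(0)+P.max(0))/2, P.max(0)-P.min(0))
def r(m,n):
    print(n,m.sum(),cv2.minAreaRect((W[m][:,:2]*1000).astype(np.float32)))
roof=(Z>.12)&(Z<.135);roof[260:]=0;r(roof,"roof")
b=(Z>.064)&(Z<.08);b[240:]=0;b[:,:175]=0;b[:,250:]=0;r(b,"board")
b=(Z>.08)&(Z<.09);b[240:]=0;b[:,:100]=0;b[:,180:]=0;r(b,"mov")
print(env.observe()["position"])
p,d=imaging.get_image("top");W=world("top",d);Z=W[...,2]
E
```

```text
knob [0.49413381 0.17825842 0.14970601] [0.02099988 0.02110303 0.00931586]
roof 18640 ((491.0775451660156, 178.01551818847656), (111.1954116821289, 145.40313720703125), 5.95503568649292)
board 3835 ((509.4596862792969, 59.434852600097656), (79.85870361328125, 64.82675170898438), 4.721473693847656)
mov 774 ((515.8816528320312, -31.325368881225586), (54.900909423828125, 16.37093734741211), 5.3644795417785645)
[0.49167047 0.17023549 0.23065452]
```

arm_command(
  turn=[
    [0,0,0],
    [0,0,0],
    [0,0,0],
    [0,0,0],
    [0,0,0],
    [0,0,0],
    [0,0,0],
    [0,0,0],
    [0,0,0],
    [0,0,0],
    [0,0,0],
  ],
  xyz=[
    [0,0.08,0.4],
    [0,0,0.4],
    [0,0,0.4],
    [0,0,0.4],
    [0,0,0.34],
    [0,0,0],
    [0,0,0],
    [0,0,0],
    [0,0,0],
    [0,0,0],
    [0,0,0],
  ],
  claw=[60,60,60,60,60,60,15,15,15,15,15],
  squeeze=20,
)

```text
time_s: 3.2
position: [0.4907, 0.1759, 0.1354]
tool_rot: [[-0.995, -0.1, 0.002], [-0.1, 0.995, 0.001], [-0.002, 0.001, -1.0]]
ft_force: [-1.6, 1.8, 6.8]
grip_width: 0.0206
gripper_force: 19.6
```

arm_command(
  turn=[
    [0,0,0],
    [0,0,0],
    [0,0,0],
    [0,0,0],
    [0,0,0],
    [0,0,0],
    [0,0,0],
    [0,0,0],
    [0,0,0],
    [0,0,0],
    [0,0,0],
    [0,0,0],
  ],
  xyz=[
    [0,-0.1,0],
    [0,-0.2,0],
    [0,-0.25,0],
    [0,-0.25,0],
    [0,-0.25,0],
    [0,-0.25,0],
    [0,-0.25,0],
    [0,-0.25,0],
    [0,-0.25,0],
    [0,-0.25,0],
    [0,-0.1,0],
    [0,0,0],
  ],
  claw=[15,15,15,15,15,15,15,15,15,15,15,15],
)

```text
time_s: 4.4
position: [0.5031, 0.0554, 0.1354]
tool_rot: [[-0.995, -0.099, 0.002], [-0.099, 0.995, -0.001], [-0.002, -0.001, -1.0]]
ft_force: [-0.4, -1.3, 5.4]
grip_width: 0.0213
gripper_force: 19.6
```

arm_command(
  turn=[
    [0,0,0],
    [0,0,0],
    [0,0,0],
    [0,0,0],
  ],
  xyz=[
    [0,-0.1,0],
    [0,-0.1,0],
    [0,0,0],
    [0,0,0],
  ],
  claw=[15,15,15,15],
)

```text
time_s: 4.8
position: [0.504, 0.0458, 0.1354]
tool_rot: [[-0.995, -0.1, 0.002], [-0.1, 0.995, -0.001], [-0.002, -0.001, -1.0]]
ft_force: [-1.3, -1.3, 6.3]
grip_width: 0.0209
gripper_force: 19.6
```

Travel so far is about 131 mm with no stop, so I'll creep on.

arm_command(
  turn=[
    [0,0,0],
    [0,0,0],
    [0,0,0],
    [0,0,0],
    [0,0,0],
    [0,0,0],
  ],
  xyz=[
    [0,-0.08,0],
    [0,-0.08,0],
    [0,-0.08,0],
    [0,-0.06,0],
    [0,0,0],
    [0,0,0],
  ],
  claw=[15,15,15,15,15,15],
)

```text
time_s: 5.4
position: [0.5055, 0.031, 0.1354]
tool_rot: [[-0.995, -0.1, 0.002], [-0.1, 0.995, -0.001], [-0.002, -0.001, -1.0]]
ft_force: [-0.5, -1.8, 5.7]
grip_width: 0.0211
gripper_force: 19.6
```

arm_command(
  turn=[
    [0,0,0],
    [0,0,0],
    [0,0,0],
    [0,0,0],
    [0,0,0],
  ],
  xyz=[
    [0,-0.06,0],
    [0,-0.06,0],
    [0,-0.06,0],
    [0,0,0],
    [0,0,0],
  ],
  claw=[15,15,15,15,15],
)

```text
time_s: 5.9
position: [0.5064, 0.0221, 0.1354]
tool_rot: [[-0.995, -0.1, 0.002], [-0.1, 0.995, -0.001], [-0.002, -0.001, -1.0]]
ft_force: [-0.6, -1.4, 6.5]
grip_width: 0.0206
gripper_force: 19.6
```

arm_command(
  turn=[
    [0,0,0],
    [0,0,0],
    [0,0,0],
    [0,0,0],
    [0,0,0],
    [0,0,0],
  ],
  xyz=[
    [0,-0.06,0],
    [0,-0.06,0],
    [0,-0.04,0],
    [0,-0.04,0],
    [0,0,0],
    [0,0,0],
  ],
  claw=[15,15,15,15,15,15],
)

```text
time_s: 6.5
position: [0.5065, 0.02, 0.1353]
tool_rot: [[-0.995, -0.101, 0.002], [-0.101, 0.995, 0.015], [-0.003, 0.015, -1.0]]
ft_force: [0.9, 43.2, 11.2]
grip_width: 0.0211
gripper_force: 24.1
```

arm_command(
  turn=[
    [0,0,0],
    [0,0,0],
    [0,0,0],
    [0,0,0],
    [0,0,0],
    [0,0,0],
    [0,0,0],
    [0,0,0],
    [0,0,0],
  ],
  xyz=[
    [0,0.08,0],
    [0,0.08,0],
    [0,0,0],
    [0,0,0],
    [0,0,0],
    [0,0,-0.3],
    [0,0,-0.4],
    [0,0,-0.4],
    [0,0,-0.4],
  ],
  claw=[15,15,60,60,60,60,60,60,60],
)

```text
time_s: 7.4
position: [0.5059, 0.0201, 0.21]
tool_rot: [[-0.995, -0.099, -0.001], [-0.099, 0.995, 0.0], [0.001, 0.0, -1.0]]
ft_force: [-0.2, 0.6, 1.0]
grip_width: 0.0598
gripper_force: 0.0
```

arm_command(
  turn=[
    [0,0,0],
    [0,0,0],
    [0,0,0],
    [0,0,0],
    [0,0,0],
    [0,0,0],
    [0,0,0],
    [0,0,0],
    [0,0,0],
    [0,0,0],
    [0,0,0],
    [0,0,0],
  ],
  xyz=[
    [0,0.4,0],
    [0,0.5,0],
    [0,0.5,0],
    [0,0.5,0],
    [0,0.5,0],
    [0,0.5,0],
    [0,0.5,0],
    [0,0.4,0],
    [0,0.2,0],
    [0,0,0],
    [0,0,0],
    [0,0,0],
  ],
  claw=[82,82,82,82,82,82,82,82,82,82,82,82],
)

```text
time_s: 8.6
position: [0.4863, 0.2185, 0.2093]
tool_rot: [[-0.995, -0.099, -0.0], [-0.099, 0.995, -0.0], [0.0, -0.0, -1.0]]
ft_force: [-0.6, -0.6, -0.2]
grip_width: 0.0822
gripper_force: 0.0
```

```bash
python3 - <<'E'
from h import *
imaging.get_image("wrist");p,d=imaging.get_image("wrist");W=world("wrist",d);Z=W[...,2]
cv2.imwrite("pics/w2.png",p);np.save("w2.npy",W);print(env.observe()["position"])
p,d=imaging.get_image("top");cv2.imwrite("pics/top2.png",cv2.resize(p[198:262,235:355],None,fx=6.5,fy=6.5))
m=(Z>.104)&(Z<.12);m[:,:100]=0;m[250:]=0
n,l,st,c=cv2.connectedComponentsWithStats(m.astype(np.uint8))
for i in range(1,n):
    if st[i,4]>60:
        P=W[l==i];print(st[i],np.median(P[:,2]),cv2.minAreaRect((P[:,:2]*1000).astype(np.float32)))
m=(Z>.145)&(Z<.16);m[250:]=0;P=W[m];print("knob",m.sum(),P.min(0) if m.any() else 0,P.max(0) if m.any() else 0)
E
```

```text
[0.48626915 0.2186745  0.20935482]
[100 141  71   6 143] 0.11606181487088688 ((448.4438171386719, 64.04598236083984), (3.605315923690796, 50.80619812011719), 1.649791955947876)
[325 193  23  32 688] 0.11287027506822292 ((489.5471496582031, 233.43222045898438), (27.242223739624023, 19.53776741027832), 6.522294998168945)
[284 196  15  25 308] 0.10980537641180929 ((493.5443115234375, 193.69293212890625), (20.918222427368164, 11.828947067260742), 6.977795124053955)
knob 878 [0.50065373 0.01199857 0.14500592] [0.52285116 0.03419576 0.15454535]
```

View pics/w2.png

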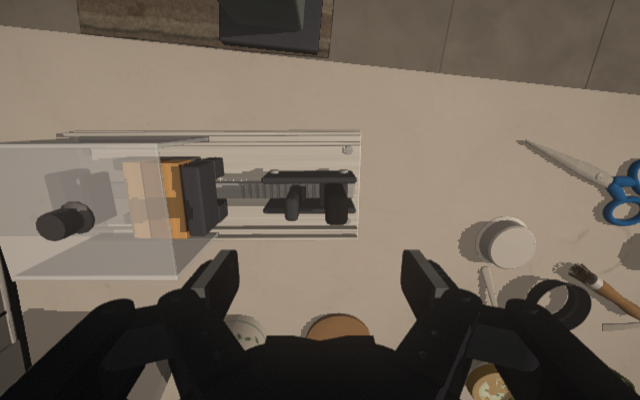

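The wrist image shows the guard home over the board, the trigger at (292,205) and the handle at (336,205). They are 40 mm apart, as expected. I'll descend straddling them with the claw wide open.

arm_command(
  turn=[
    [0,0,0],
    [0,0,0],
    [0,0,0],
    [0,0,0],
    [0,0,0],
    [0,0,0],
    [0,0,0],
    [0,0,0],
    [0,0,0],
    [0,0,0],
    [0,0,0],
  ],
  xyz=[
    [-0.04,0,0],
    [0,0,0.3],
    [0,0,0.3],
    [0,0,0.3],
    [0,0,0.3],
    [0,0,0.3],
    [0,0,0.3],
    [0,0,0.3],
    [0,0,0.3],
    [0,0,0.28],
    [0,0,0],
  ],
  claw=[85,85,85,85,85,85,85,85,85,85,85],
)

```text
time_s: 9.85
position: [0.4874, 0.2193, 0.0739]
tool_rot: [[-0.995, -0.1, -0.003], [-0.1, 0.995, -0.001], [0.003, -0.0, -1.0]]
ft_force: [0.4, -0.6, -1.2]
grip_width: 0.0854
gripper_force: 0.0
```

arm_command(
  turn=[
    [0,0,0],
    [0,0,0],
    [0,0,0],
    [0,0,0],
    [0,0,0],
    [0,0,0],
    [0,0,0],
    [0,0,0],
    [0,0,0],
    [0,0,0],
  ],
  xyz=[
    [0,0,0],
    [0,0,0],
    [0,0,0],
    [0,0,0],
    [0,0,0],
    [0,0,0],
    [0,0,0],
    [0,0,0],
    [0,0,0],
    [0,0,0],
  ],
  claw=[75,65,58,54,50,46,43,40,36,36],
  squeeze=20,
)

```text
time_s: 10.85
position: [0.4887, 0.2223, 0.0779]
tool_rot: [[-0.995, -0.1, 0.004], [-0.1, 0.995, 0.005], [-0.005, 0.005, -1.0]]
ft_force: [-4.4, 14.7, 14.3]
grip_width: 0.042
gripper_force: 18.3
```

arm_command(
  turn=[
    [0,0,0],
    [0,0,0],
    [0,0,0],
    [0,0,0],
  ],
  xyz=[
    [0,0.06,0],
    [0,0,0],
    [0,0,0],
    [0,0,0],
  ],
  claw=[36,36,36,36],
)

```text
time_s: 11.25
position: [0.4885, 0.2246, 0.0784]
tool_rot: [[-0.995, -0.1, 0.005], [-0.1, 0.995, 0.004], [-0.005, 0.003, -1.0]]
ft_force: [-5.5, 9.6, 20.7]
grip_width: 0.0375
gripper_force: 23.2
```

```bash
cat > gap.py <<'E'
from h import *
import sys
p,d=imaging.get_image("top");W=world("top",d)
cv2.imwrite(sys.argv[1],cv2.resize(p[198:262,275:355],None,fx=9,fy=9,interpolation=cv2.INTER_CUBIC))
s=env.observe();print(s["time_s"],s["position"],s["ft_force"],s["grip_width"],s["gripper_force"])
E
python3 gap.py pics/t3.png
```

```text
11.3 [0.48848549 0.22457956 0.07839387] [-7.13931258  9.76842287 19.48933601] 0.03753283190811721 23.246085047721863
```

View pics/t3.png

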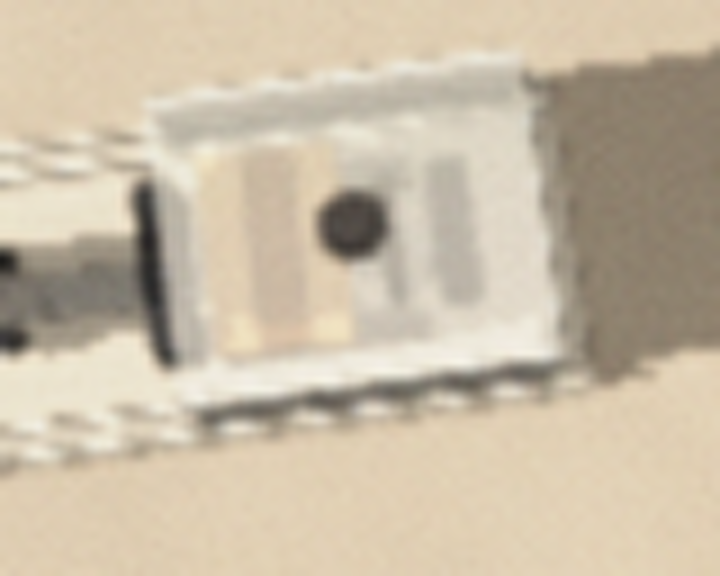

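The pad is at about x=385–408 and the board's right edge at 355, so about 12 mm is left plus the board's own gap. The stroke was full at 37.5 mm width. I'll release and pump again gently.

arm_command(
  turn=[
    [0,0,0],
    [0,0,0],
    [0,0,0],
    [0,0,0],
    [0,0,0],
  ],
  xyz=[
    [0,0,0],
    [0,0,0],
    [0,0,0],
    [0,0,0],
    [0,0,0],
  ],
  claw=[50,65,83,83,83],
)

```text
time_s: 11.8
position: [0.4878, 0.2227, 0.0753]
tool_rot: [[-0.995, -0.1, -0.0], [-0.1, 0.995, 0.0], [0.0, 0.0, -1.0]]
ft_force: [0.7, -0.6, -0.6]
grip_width: 0.0832
gripper_force: 0.0
```

arm_command(
  turn=[
    [0,0,0],
    [0,0,0],
    [0,0,0],
    [0,0,0],
    [0,0,0],
    [0,0,0],
    [0,0,0],
    [0,0,0],
    [0,0,0],
    [0,0,0],
    [0,0,0],
    [0,0,0],
  ],
  xyz=[
    [0,0,-0.04],
    [0,0,0],
    [0,0,0],
    [0,0,0],
    [0,0,0],
    [0,0,0],
    [0,0,0],
    [0,0,0],
    [0,0,0],
    [0,0,0],
    [0,0,0],
    [0,0,0],
  ],
  claw=[75,66,60,57,54,51,48,46,44,42,42,42],
)

```text
time_s: 13.0
position: [0.4886, 0.2223, 0.0785]
tool_rot: [[-0.995, -0.1, 0.003], [-0.1, 0.995, -0.0], [-0.002, -0.001, -1.0]]
ft_force: [-0.6, -4.2, 9.2]
grip_width: 0.0422
gripper_force: 8.5
```

arm_command(
  turn=[
    [0,0,0],
    [0,0,0],
    [0,0,0],
    [0,0,0],
    [0,0,0],
    [0,0,0],
  ],
  xyz=[
    [0,0,0],
    [0,0,0],
    [0,0,0],
    [0,0,0],
    [0,0,0],
    [0,0,0],
  ],
  claw=[41,40,39,38,37,37],
)

```text
time_s: 13.6
position: [0.4884, 0.2245, 0.079]
tool_rot: [[-0.995, -0.1, 0.003], [-0.1, 0.995, 0.004], [-0.004, 0.003, -1.0]]
ft_force: [-3.3, 10.6, 12.9]
grip_width: 0.0378
gripper_force: 19.0
```

```bash
python3 gap.py pics/t4.png
```

```text
13.65 [0.4883975  0.22451686 0.07905174] [-2.07299863 10.13834002 12.76790916] 0.037430770709889837 19.0100035071373
```

View pics/t4.png

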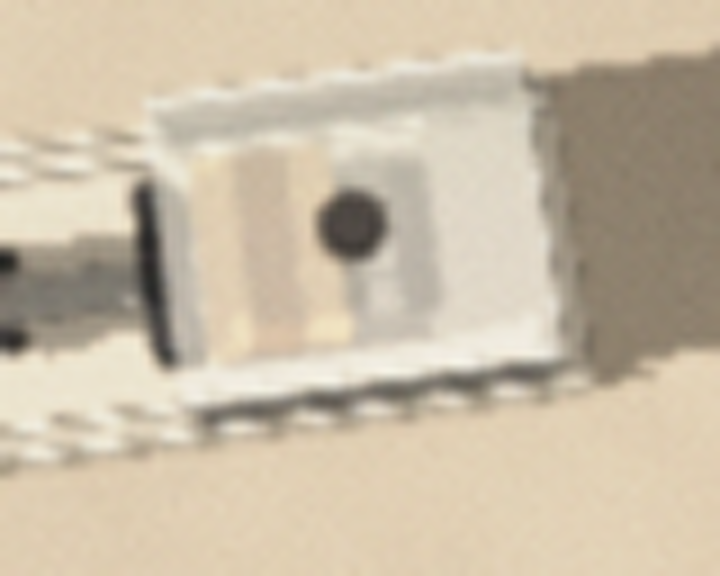

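The pad now touches the board, which has shifted slightly and still has a few mm to go to the near jaw. For the last stroke I'll close in small steps.

arm_command(
  turn=[
    [0,0,0],
    [0,0,0],
    [0,0,0],
    [0,0,0],
    [0,0,0],
  ],
  xyz=[
    [0,0,0],
    [0,0,0],
    [0,-0.02,-0.02],
    [0,0,0],
    [0,0,0],
  ],
  claw=[50,65,83,83,83],
)

```text
time_s: 14.15
position: [0.4879, 0.2216, 0.0783]
tool_rot: [[-0.995, -0.1, -0.0], [-0.1, 0.995, 0.0], [0.0, 0.0, -1.0]]
ft_force: [0.4, -0.7, 0.3]
grip_width: 0.0829
gripper_force: 0.0
```

arm_command(
  turn=[
    [0,0,0],
    [0,0,0],
    [0,0,0],
    [0,0,0],
    [0,0,0],
    [0,0,0],
    [0,0,0],
    [0,0,0],
    [0,0,0],
  ],
  xyz=[
    [0,0,0],
    [0,0,0],
    [0,0,0],
    [0,0,0],
    [0,0,0],
    [0,0,0],
    [0,0,0],
    [0,0,0],
    [0,0,0],
  ],
  claw=[75,66,60,57,54,52,50,50,50],
)

```text
time_s: 15.05
position: [0.4886, 0.22, 0.0792]
tool_rot: [[-0.995, -0.1, 0.002], [-0.1, 0.995, -0.003], [-0.001, -0.003, -1.0]]
ft_force: [-0.1, -12.2, 8.3]
grip_width: 0.0502
gripper_force: 5.8
```

arm_command(
  turn=[
    [0,0,0],
    [0,0,0],
    [0,0,0],
    [0,0,0],
  ],
  xyz=[
    [0,0,0],
    [0,0,0],
    [0,0,0],
    [0,0,0],
  ],
  claw=[49,48,47,47],
)

```text
time_s: 15.45
position: [0.4887, 0.2198, 0.0794]
tool_rot: [[-0.995, -0.1, 0.002], [-0.1, 0.995, -0.003], [-0.002, -0.004, -1.0]]
ft_force: [0.0, -12.8, 9.9]
grip_width: 0.0475
gripper_force: 8.0
```

arm_command(
  turn=[
    [0,0,0],
    [0,0,0],
    [0,0,0],
    [0,0,0],
  ],
  xyz=[
    [0,0,0],
    [0,0,0],
    [0,0,0],
    [0,0,0],
  ],
  claw=[46,45,44,44],
)

```text
time_s: 15.85
position: [0.4886, 0.2211, 0.0798]
tool_rot: [[-0.995, -0.1, 0.003], [-0.1, 0.995, -0.001], [-0.002, -0.001, -1.0]]
ft_force: [-1.1, -4.4, 13.2]
grip_width: 0.0443
gripper_force: 17.4
```

arm_command(
  turn=[
    [0,0,0],
    [0,0,0],
    [0,0,0],
    [0,0,0],
    [0,0,0],
    [0,0,0],
  ],
  xyz=[
    [0,0,0],
    [0,0,0],
    [0,0,0],
    [0,0,0],
    [0,0,0],
    [0,0,0],
  ],
  claw=[43,42,42,42,42,42],
  squeeze=20,
)

```text
time_s: 16.45
position: [0.4885, 0.2213, 0.0798]
tool_rot: [[-0.995, -0.1, 0.003], [-0.1, 0.995, -0.001], [-0.002, -0.001, -1.0]]
ft_force: [-1.8, -4.3, 12.6]
grip_width: 0.0439
gripper_force: 18.5
```

```bash
python3 gap.py pics/t5.png; python3 - <<'E'
import cv2,numpy as np
a=cv2.imread("pics/t4.png");b=cv2.imread("pics/t5.png");cv2.imwrite("pics/cmp.png",np.vstack([a[120:380],b[120:380]]))
E
```

```text
16.5 [0.48854059 0.22126962 0.0798162 ] [-2.59132125 -3.43840156 13.22327575] 0.04431149639716284 18.455706238746643
```

View pics/cmp.png

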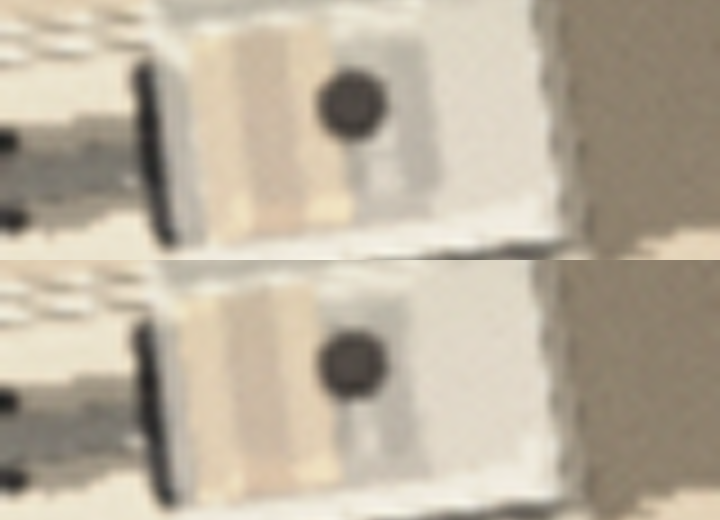

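In the new frame (bottom) the board has moved about 5 mm onto the near jaw, and the jaw about 9 mm. That puts the spring roughly 4 mm back. The trigger has stalled at 44 mm width with about 19 N of squeeze, so I'll hold briefly to confirm it is steady and hand in.

arm_command(
  turn=[
    [0,0,0],
    [0,0,0],
    [0,0,0],
    [0,0,0],
    [0,0,0],
    [0,0,0],
    [0,0,0],
    [0,0,0],
  ],
  xyz=[
    [0,0,0],
    [0,0,0],
    [0,0,0],
    [0,0,0],
    [0,0,0],
    [0,0,0],
    [0,0,0],
    [0,0,0],
  ],
  claw=[42,42,42,42,42,42,42,42],
)

```text
time_s: 17.3
position: [0.4886, 0.2212, 0.0798]
tool_rot: [[-0.995, -0.1, 0.003], [-0.1, 0.995, -0.001], [-0.003, -0.001, -1.0]]
ft_force: [-1.7, -3.0, 12.4]
grip_width: 0.0443
gripper_force: 18.5
```

```bash
python3 -c "
from rig import env
s=env.observe();print(s['time_s'],s['position'],s['grip_width'],s['gripper_force'],s['ft_force']);
print(env.close_job() if abs(s['grip_width']-.044)<.0015 and s['gripper_force']<21 else 'check')"
```

```text
17.3 [0.48856917 0.22124644 0.07982908] 0.04429820354768696 18.457285165786743 [-1.66449553 -2.99170509 12.42127759]
the job is handed in; nothing more can be done
None
```

I handed the job in at 17.3 s with the guard against its stop and the trigger held squeezed at about 18.5 N, steady; I estimate about 9 N on the board, seated on the near jaw (both judged from images and the squeeze, not measured), and no verdict came back.

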